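# Hang the ear defenders on the bar under the bench lamp

### The job

Put the ear defenders away: pick them up from the bench and hang them by their headband on the steel bar under the bench lamp, one cup on each side of the bar, somewhere between the lamp post and the bar's rubber end stop. Set the band gently down on the bar and feel it rest there for a moment before letting go, rather than dropping it; keep the gripper and arm from knocking the lamp or its stand, and leave the ear defenders hanging still, with the other things on the bench where they were.

Things in the scene. Friction and masses are not known exactly. Their poses are not given: they have to be found in the camera images.
- muffs: ear defenders standing on their cups: stiff black headband over two grey cups, about 260 g; 166 mm across the cups, 170 tall, 62 deep; alike after half a turn. Origin on the underside midway between the cups; x from cup to cup, y along the band's width, z up. Cups: z 0 to 78 mm, x 41 to 83 mm either side; 82 mm free between them.
- muffs_crown (a point): middle of the underside of the headband's crown (it rests on the bar), 162 mm above the origin of muffs, same axes. The band is 30 mm wide (y) and 8 mm thick, a half circle of mean radius 64 mm in the x-z plane about the point 60 mm below this point, open inside; steel stems run from its ends down into the cups.
- stand: fixed lamp stand. Origin on the bench under the middle of the bar; y along the bar towards the post, z up. Steel post 36 mm square, 360 tall, at y = +145 mm; base plate 150 x 90 x 12 mm. A level round steel bar, 18 mm thick, runs from a 52 mm collar on the post to its free end at y = -100 mm. All round the bar and past its free end is open, but for the lamp above.
- bar_line (a point): reference point on the stand's frame, 209 mm above the bench over the stand's origin. The bar's collar is clamped at a different height each time, not measured: the top of the bar's middle lies 0 to 30 mm straight above this point. Its free end carries a rubber stop (y -92 to -100 mm), a disc 36 mm across, 9 mm above the bar's top.
- lamp (a point): middle of the underside of the white lamp housing right over the bar, 289 mm above the bench, axes as stand. Housing: 80 mm in x, 300 in y, 46 tall. 50 to 80 mm are free between bar and lamp: an upright gripper does not fit there, so come tilted from the robot's side.
- spray_can: steel aerosol can, 64 mm across, 190 mm tall; origin at the centre of its underside
- jar: glass screw-lid jar, 68 mm across, 80 mm tall; origin under its centre
- wrench: steel open-ended wrench, 180 mm long, lying flat; origin under its middle
- screwdriver: screwdriver with a black handle, 190 mm long, lying under the bar; origin under its middle
- mug: white mug, 80 mm across, 90 mm tall, with a handle; origin under its centre
- tape_roll: roll of grey tape lying flat, 100 mm across, 25 mm tall; origin under its centre
- parts_tray: grey open parts tray, 120 x 160 mm, 50 mm tall; origin under its centre
Things that resemble listed ones, but are neither listed nor needed, are in the scene too. What is shaped like the muffs but orange is not meant.

How it is judged:
By the outcome, as a careful person would: the job done as asked, in the order asked, and still so for the second after the job is handed in, with the robot touching nothing.
It also fails if it takes over 45 s, if anything falls off the work surface, if the arm or the gripper's body presses on something with over 40 N, if the wrist force passes 120 N, or if a joint passes its speed limit or range.

### The arm

A 6-joint arm with a two-finger parallel gripper is mounted at the origin on the work surface. World frame = base frame: x ahead of the robot, y to its left, z up, the work surface at z = 0. Lengths are in mm, angles in rad, forces in N, time in s.
With the tool pointing down it reaches from about 300 to 775 mm from the base axis. Payload 14.6 kg.
Tool frame: the origin (TCP) lies between the finger pads; the fingertips stand 8 mm ahead of it and the grasp point (between the pads) lies 11 mm behind it; z points along the fingers, y is the direction in which the jaws open and shut (so a half turn about z gives the same grasp; the last joint's range is limited). The gripper opens to 94 mm and grips with 3 to 60 N. Pads are 16 mm wide; open, the fingers measure 119 mm over their backs; the gripper's body (75 mm by 177 mm) begins 78 mm behind the grasp point.
Start: joints at [-1.222, 0.3, 1.521, -0, 1.321, -0.067], TCP at [222.149, -503.129, 213.446] pointing down, gripper open.
Joint ranges: [-3.03, 3.03], [-0.79, 2.21], [0.23, 2.52], [-1.04, 4.18], [0, 3.07], [-2.55, 2.55]. Speed limits (rad/s): [2.22, 2.22, 2.57, 3.14, 3.14, 3.14].

### API

Orientations are given as [roll, pitch, yaw] about the fixed x, y, z axes, in that order (R = Rz(yaw) Ry(pitch) Rx(roll)).
In Python, from cell import manip gives the robot as it stands. The module is installed in compiled form; this text tells all that it offers.
- The arm moves only by the tool send_rows, never from a script. Its argument "series" is a list that holds one entry, the list of rows, each a list of 5 numbers: the opening, from 0 (shut) to 1 (fully open), then the shift along the tool's x, y, z in mm, then the turn about the tool's z in degrees. In form: [[[gripper, dx, dy, dz, roll], ...]]. A call has 1 to 10 rows; each row is the pose to reach, as a shift and turn from the pose commanded when the call began, along the tool's axes at that moment; what a row does not reach only later rows make up. A row lasts 1/10 s, in which the tool goes at most 50 mm and 8.59 degrees, less where a joint would pass 70% of its speed; a pose out of reach is approached as far as the arm can. A call with a gripper value outside its range is refused whole. The fingers move at their own pace and stop on an object; "newtons" is the grip in N (left out, the last holds). Time passes only in rows, so rows that repeat a pose let the fingers close. It gives the time, the measured TCP pose, the force and the opening at its end, in the units of the state.
- manip.read_state(): the state, without advancing time (a new reading comes with each control period).
- manip.camera(name): name is "scene" or "top" or "wrist"; returns a dict with "img" (400x640x3 uint8, red, green, blue), "vfov" (degrees; the focal length in pixels is half the picture's height over the tangent of half this angle, whatever the lens; pixels are square), "cx", "cy" (the principal point, pixels), "pose" (4x4, takes a point from camera to world coordinates); the wrist camera has in their place "T_tool_cam" (4x4, takes a point from camera to tool coordinates, whose origin is the TCP and whose axes are the flange's). Camera axes: x right, y down, z forward; pixel columns grow to the right and rows downward; lengths in mm; the calibration is good to about 2 mm. The wrist camera is an equidistant fisheye: a pixel r from the principal point sees the ray r / f radians off the axis. A picture is of the moment at which its call begins: read the wrist's pose just before it. There is no depth.
- manip.sign_off(): hands the job in, once; it reports no verdict.
Trained networks look in a picture, given as the dict that the camera call returned (one of the last four; its "shot" number tells which), for a name from the list of things; names that differ only in an ending like _2 or _b are one class to them, and where a whole thing is asked for, a point or a joint stands for the part that bears it (a point fixed in the world has none). Each returns a list of dicts, best first, with "conf" (0 to 1); they miss things now and then, are a little off and sometimes report something else, mostly with a low value. They report only what shows in the picture. A call takes as long as a camera call. They do not tell look-alikes from the thing itself.
- manip.find_in(target, picture): "rect" ([left, top, width, height] in pixels, round what is visible of it).
- manip.silhouettes(target, picture): "pixels" (400x640 bool, what is visible of it) and "rect" ([left, top, width, height] in pixels, round what is visible of it).
The state is a dict: "clock": time; "joints": joint angles; "qd": joint speeds; "effort": joint torques, N m; "eef_pos": TCP position; "eef_rot": TCP orientation; "wrist_force": force on the tool from outside, world axes, zero at the start; "moment": the same for the moment, N m; "finger_gap": finger opening in mm.
Only numpy, scipy, OpenCV 4.12 (cv2) and the standard library are available. Lean on these libraries where they do the work, as an engineer would, in place of code of your own. Each camera call takes 0.05 s, during which the arm holds its last target. There are 200 camera calls.

## Working session

There is one attempt and no reset: what is moved stays moved. The work goes in short steps, Python scripts to look and compute and a tool call to move; the robot and the scene stay as the last step left them, time stands still between calls to the robot, and variables do not carry over. Pictures are saved under pics/ and viewed, about 8 in all and at most 12, crops included, and the job is handed in when it is done.

Besides the shell and the picture viewer there is one more tool, called after "Request:" in YAML: its name, and indented under it one key for each argument. send_rows: Moves the arm, as the interface text tells. Its arguments: {"type":"object","properties":{"series":{"type":"array"},"newtons":{"type":"number"}},"required":["series"]}

```bash
mkdir -p pics
python3 - <<'E'
from cell import manip
import cv2,numpy as np
s=manip.read_state(); print({k:np.round(v,3).tolist() for k,v in s.items()})
for n in ["scene","top"]:
    c=manip.camera(n); cv2.imwrite(f"pics/{n}1.png",c["img"][:,:,::-1]); print(n,c["vfov"],c["cx"],c["cy"],np.round(c["pose"],4).tolist())
    for t in ["muffs","stand","lamp","spray_can","jar","mug","screwdriver","wrench","tape_roll","parts_tray"]:
        try: print(t,[(np.round(d["rect"]).tolist(),round(d["conf"],2)) for d in manip.find_in(t,c)])
        except Exception as e: print(t,e)
E
```

```text
{'clock': 0.0, 'joints': [-1.222, 0.3, 1.522, 0.0, 1.321, -0.067], 'qd': [-0.0, 0.001, -0.001, 0.0, -0.0, -0.001], 'effort': [0.002, -53.181, -35.274, 0.071, 0.024, -0.0], 'eef_pos': [222.059, -502.911, 212.903], 'eef_rot': [-3.14, -0.0, 0.416], 'wrist_force': [0.874, 0.176, -0.011], 'moment': [0.015, 0.022, 0.004], 'finger_gap': 93.972}
scene 54.49653114400305 324.451448841414 194.04864959933573 [[0.7837, 0.3611, -0.5054, 1050.4899], [0.6208, -0.4785, 0.621, -622.0654], [-0.0176, -0.8004, -0.5992, 812.8336], [0.0, 0.0, 0.0, 1.0]]
muffs [([123.0, 233.0, 53.0, 70.0], 0.92), ([222.0, 246.0, 61.0, 76.0], 0.78), ([286.0, 154.0, 38.0, 57.0], 0.62)]
stand [([301.0, 108.0, 94.0, 124.0], 0.83), ([352.0, 305.0, 31.0, 44.0], 0.27)]
lamp [([298.0, 109.0, 96.0, 122.0], 0.73), ([353.0, 305.0, 30.0, 44.0], 0.42)]
spray_can [([283.0, 298.0, 38.0, 76.0], 0.62), ([225.0, 244.0, 59.0, 78.0], 0.49)]
jar [([222.0, 244.0, 62.0, 81.0], 0.32)]
mug [([351.0, 159.0, 12.0, 32.0], 0.47)]
screwdriver [([250.0, 228.0, 57.0, 26.0], 0.74), ([340.0, 225.0, 31.0, 45.0], 0.6)]
wrench [([252.0, 225.0, 57.0, 27.0], 0.5
[... 255 characters left out ...]
175, 0.3492], [-0.0177, -0.1683, -0.9856, 1808.2609], [0.0, 0.0, 0.0, 1.0]]
muffs [([392.0, 179.0, 24.0, 51.0], 0.72), ([436.0, 251.0, 19.0, 36.0], 0.66), ([276.0, 229.0, 31.0, 48.0], 0.6), ([410.0, 129.0, 20.0, 29.0], 0.26)]
stand [([260.0, 167.0, 100.0, 47.0], 0.9)]
lamp [([259.0, 161.0, 102.0, 49.0], 0.56)]
spray_can [([410.0, 127.0, 22.0, 30.0], 0.72), ([327.0, 217.0, 44.0, 24.0], 0.46)]
jar [([372.0, 121.0, 16.0, 20.0], 0.54)]
mug [([224.0, 213.0, 33.0, 20.0], 0.69)]
screwdriver [([314.0, 160.0, 20.0, 42.0], 0.54)]
wrench [([325.0, 221.0, 45.0, 23.0], 0.71), ([258.0, 161.0, 100.0, 53.0], 0.7)]
tape_roll [([354.0, 153.0, 23.0, 26.0], 0.61)]
parts_tray [([216.0, 143.0, 48.0, 42.0], 0.69)]
```

Run:
```python
import cv2
a=cv2.imread("pics/scene1.png")[90:400,80:500]; b=cv2.imread("pics/top1.png")[100:310,190:510]
cv2.imwrite("pics/s1c.png",cv2.resize(a,(800,590),interpolation=3)); cv2.imwrite("pics/t1c.png",cv2.resize(b,(800,525),interpolation=3))
```

```text
(no output)
```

View pics/s1c.png

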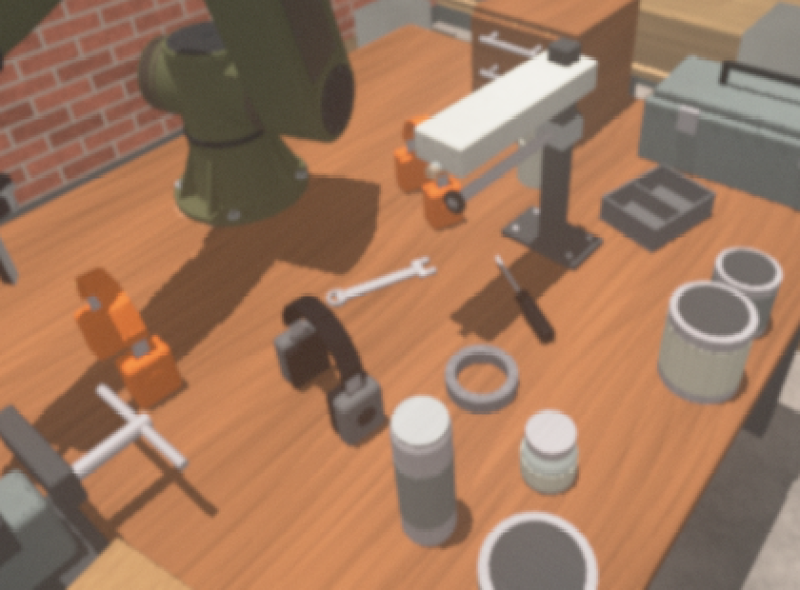

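View pics/t1c.png

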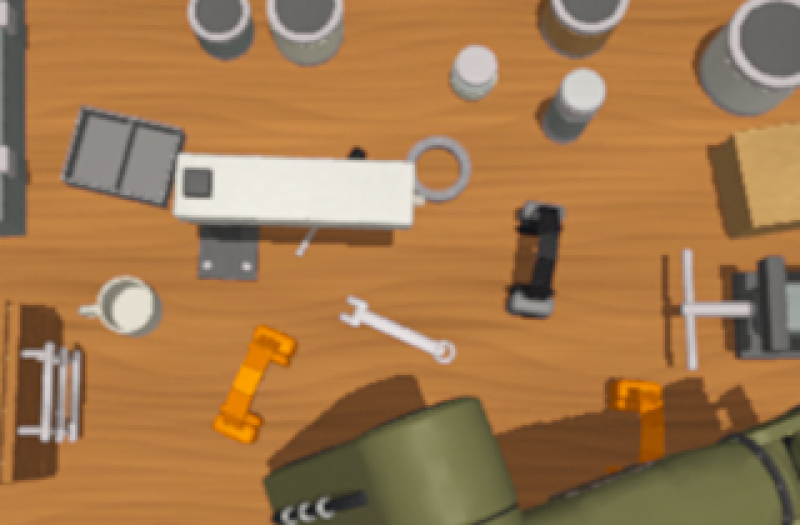

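The scene crop shows the black muffs at about (330,365), which is full-frame (253,282). The lamp and stand are at (545,130) and the stop disc is at full-frame (318,195). In the top view the muffs are at full-frame (404,204), with their cup axis roughly along world x. The bar runs along world y, with the post on the +y side. Both orange look-alikes are clear of the path. Next I'll fit poses from the silhouettes.

```bash
cat > h.py <<'E'
import numpy as np,cv2
from scipy.optimize import minimize
from scipy.spatial.transform import Rotation as R
def box(x0,x1,y0,y1,z0,z1): return np.array([[x,y,z] for x in(x0,x1) for y in(y0,y1) for z in(z0,z1)],float)
def cyl_y(r,y0,y1,zc):
    a=np.linspace(0,2*np.pi,24); return np.vstack([np.c_[r*np.cos(a),0*a+y,zc+r*np.sin(a)] for y in(y0,y1)])
def muffs():
    p=[box(-83,-41,-31,31,0,78),box(41,83,-31,31,0,78)]
    a=np.linspace(0,np.pi,19)
    for i in range(18):
        p.append(np.array([[r*np.cos(t),y,102+r*np.sin(t)] for r in(60,68) for t in a[i:i+2] for y in(-15,15)]))
    for s in(-64,64): p.append(box(s-4,s+4,-4,4,70,104))
    return p
def stand(h): # h: bar top above bench
    return [box(-18,18,127,163,0,360),box(-40,40,-150,150,289,335),cyl_y(9,-100,145,h-9),cyl_y(18,-100,-92,h-9)]
def proj(P,c):
    T=np.linalg.inv(c["pose"]); q=P@T[:3,:3].T+T[:3,3]; f=200/np.tan(np.radians(c["vfov"]/2))
    return np.c_[f*q[:,0]/q[:,2]+c["cx"],f*q[:,1]/q[:,2]+c["cy"]]
def place(P,x,y,yaw): return P@R.from_euler("z",yaw).as_matrix().T+[x,y,0]
def mask(parts,pose,c,S=4):
    m=np.zeros((400*S,640*S),np.uint8)
    for P in parts:
        cv2.fillConvexPoly(m,cv2.convexHull(np.round((proj(place(P,*pose),c)+.5)*S).astype(np.int32)),1)
    return cv2.resize(m.astype(np.float32),(640,400),interpolation=cv2.INTER_AREA)
def ray(uv,c):
    f=200/np.tan(np.radians(c["vfov"]/2)); d=c["pose"][:3,:3]@np.array([(uv[0]-c["cx"])/f,(uv[1]-c["cy"])/f,1]); return c["pose"][:3,3],d/np.linalg.norm(d)
def fit(parts,obs,p0):
    def cost(p): return sum(1-np.minimum(m,q).sum()/np.maximum(m,q).sum() for c,m in obs for q in[mask(parts,p,c)])
    r=minimize(cost,p0,method="Nelder-Mead",options=dict(initial_simplex=np.array([p0]+[[p0[j]+(d[j]) for j in range(3)] for d in([15,0,0],[0,15,0],[0,0,.2])]),xatol=.05,fatol=1e-4))
    return r.x,r.fun
def overlay(parts,pose,c,col):
    im=c["img"][:,:,::-1].copy()
    return im
E
python3 - <<'E'
from cell import manip
from h import *
import pickle
cs={n:manip.camera(n) for n in["scene","top"]}
pickle.dump(cs,open("cs.pkl","wb"))
obs=[]
for n,ctr in(("scene",(253,282)),("top",(404,204))):
    for d in manip.silhouettes("muffs",cs[n]):
        r=d["rect"]
        if r[0]<ctr[0]<r[0]+r[2] and r[1]<ctr[1]<r[1]+r[3]:
            print(n,np.round(r),d["conf"],d["pixels"].sum()); obs.append((cs[n],d["pixels"].astype(np.float32))); break
o,d=ray((404,204),cs["top"]); g=o+d*((80-o[2])/d[2]); print(g)
for y0 in(0.,-.2):
    print(fit(muffs(),obs,[g[0],g[1],y0]))
for cc in obs: print(fit(muffs(),[cc],[g[0],g[1],0.]))
p,_=fit(muffs(),obs,[g[0],g[1],0.])
# stand via lamp top-face corners in top view: white segmentation
im=cs["top"]["img"].astype(int); w=((im.min(2)>190)&(np.ptp(im,axis=2)<40)).astype(np.uint8)
n,l,st,ce=cv2.connectedComponentsWithStats(w); k=l[185,310]; 
pts=np.argwhere(l==k)[:,::-1].astype(np.float32); print(st[k],cv2.minAreaRect(pts))
ob=[]
for n in("scene","top"):
    dd=manip.silhouettes("stand",cs[n])[0]; print(n,np.round(dd["rect"]),dd["pixels"].sum())
    cv2.imwrite(f"pics/m_{n}.png",dd["pixels"]*255)
pickle.dump(p,open("muffs.pkl","wb"))
E
```

```text
scene [224. 243.  60.  81.] 0.97 2332
top [393. 178.  22.  50.] 0.83 651
[ 491.81623532 -233.78136358   80.        ]
(array([ 4.98597329e+02, -2.40253052e+02, -1.63674995e-01]), np.float64(0.2293757200241089))
(array([ 4.98095950e+02, -2.39585021e+02, -1.55014135e-01]), np.float64(0.22895926237106323))
(array([ 4.97304046e+02, -2.40722936e+02, -1.71962747e-01]), np.float64(0.10073554515838623))
(array([ 4.98625113e+02, -2.40131250e+02, -1.61131876e-01]), np.float64(0.12280255556106567))
[ 260  162   96   28 2123] ((307.5226135253906, 175.3456268310547), (94.73680877685547, 24.22698211669922), 1.9749338626861572)
scene [300. 107.  98. 126.] 5616
top [262. 164.  98.  52.] 3011[ WARN:0@17.485] global loadsave.cpp:1063 imwrite_ Unsupported depth image for selected encoder is fallbacked to CV_8U.
```

Run:
```python
from h import *
import pickle
cs=pickle.load(open("cs.pkl","rb"))
L=[box(-40,40,-150,150,289,335)]
obs=[]
for n,seed in(("scene",(350,150)),("top",(310,172))):
    im=cs[n]["img"].astype(int); w=((im.min(2)>125)&(np.ptp(im,axis=2)<45)).astype(np.uint8)
    w=cv2.morphologyEx(w,cv2.MORPH_OPEN,np.ones((3,3)))
    k,l=cv2.connectedComponents(w); m=(l==l[seed[1],seed[0]]); print(n,m.sum(),cv2.boundingRect(m.astype(np.uint8)))
    obs.append((cs[n],m.astype(np.float32)))
o,d=ray((308,176),cs["top"]); g=o+d*((335-o[2])/d[2]); print(g)
for ob in(obs,obs[:1],obs[1:]): print(fit(L,ob,[g[0],g[1],0.]))
p,_=fit(L,obs,[g[0],g[1],0.])
for h in(209,224,239):
    e=place(np.array([[0,-100,h-9.],[0,-96,h-9],[0,-96,h]]),*p); print(h,proj(e,cs["scene"]).round(1).tolist())
a=cs["scene"]["img"][:,:,::-1].copy()
b=cs["top"]["img"][:,:,::-1].copy()
out=[]
for c,ar,(x,y,w,h) in((cs["scene"],a,(280,90,130,120)),(cs["top"],b,(240,140,130,120))):
    S=5; ar=cv2.resize(ar[y:y+h,x:x+w],None,fx=S,fy=S,interpolation=cv2.INTER_CUBIC)
    for P in L:
        q=((proj(place(P,*p),c)+.5-[x,y])*S).astype(np.int32); cv2.polylines(ar,[cv2.convexHull(q)],True,(0,0,255),1)
    for hh,col in((209,(255,0,0)),(239,(0,200,0))):
        q=((proj(place(cyl_y(18,-100,-99.9,hh-9),*p),c)+.5-[x,y])*S).astype(np.int32); cv2.polylines(ar,[cv2.convexHull(q)],True,col,1)
        q=((proj(place(np.array([[0,-100,hh-9.],[0,119,hh-9]]),*p),c)+.5-[x,y])*S).astype(np.int32); cv2.polylines(ar,[q],False,col,1)
    out.append(ar)
cv2.imwrite("pics/stand.png",cv2.resize(np.hstack(out),(800,369),interpolation=cv2.INTER_AREA))
pickle.dump(p,open("stand.pkl","wb"))
```

```text
scene 3207 (298, 107, 95, 75)
top 2616 (259, 155, 119, 36)
[542.55494951  98.8652082  335.        ]
(array([ 5.47571729e+02,  1.00077947e+02, -3.01779228e-02]), np.float64(0.3282577395439148))
(array([ 5.43183245e+02,  1.00445793e+02, -1.51352452e-02]), np.float64(0.14525896310806274))
(array([ 5.49145044e+02,  1.00966670e+02, -2.87946306e-02]), np.float64(0.17106974124908447))
209 [[324.7, 198.0], [325.7, 197.2], [325.6, 194.5]]
224 [[324.6, 193.3], [325.6, 192.6], [325.5, 189.8]]
239 [[324.5, 188.6], [325.5, 187.9], [325.4, 185.0]]
```

View pics/stand.png

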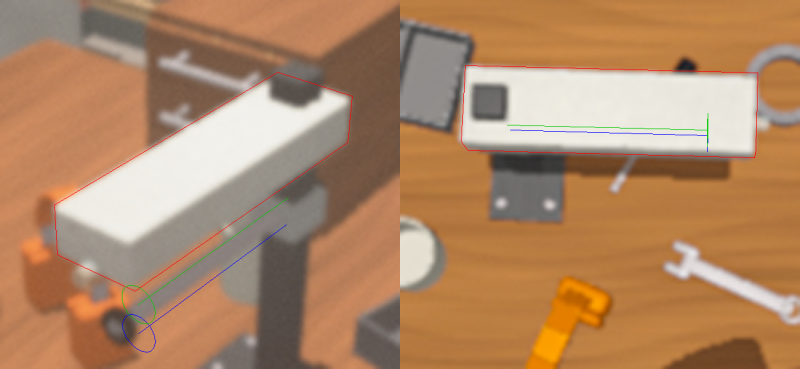

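The stop disc sits a few pixels away from where the lamp fit predicts, so I'll check it from the wrist camera. Before that I'll test what the arm does at the edge of its reach. Rows can't command tilt directly, and I need to know whether it yields any there.

Request:
send_rows:
  series:
    - [[1,0,45,-15,0],[1,0,90,-30,0],[1,0,135,-45,0],[1,0,180,-60,0],[1,0,225,-75,0],[1,0,270,-90,0],[1,0,315,-90,0],[1,0,360,-90,0]]

```text
clock: 2.2
eef_pos: [326.0, -738.7, 277.7]
eef_rot: [3.12, -0.0, 0.416]
wrist_force: [-0.8, 2.1, 10.1]
finger_gap: 94.1
```

Run:
```python
from cell import manip
import numpy as np
s=manip.read_state(); print({k:np.round(v,3).tolist() for k,v in s.items()})
```

```text
{'clock': 2.2, 'joints': [-1.201, 1.024, 0.234, 0.001, 1.861, -0.045], 'qd': [0.005, 0.338, 0.006, 0.007, -0.064, 0.006], 'effort': [0.014, -32.021, -159.665, 0.024, 1.089, -0.012], 'eef_pos': [326.042, -738.697, 277.672], 'eef_rot': [3.12, -0.0, 0.416], 'wrist_force': [-0.846, 2.094, 10.082], 'moment': [0.099, -0.026, -0.014], 'finger_gap': 94.137}
```

Request:
send_rows:
  series:
    - [[1,0,50,0,0],[1,0,100,0,0],[1,0,150,0,0],[1,0,150,0,0]]

```text
clock: 2.6
eef_pos: [334.8, -758.5, 247.3]
eef_rot: [3.081, 0.0, 0.416]
wrist_force: [1.0, 0.2, 0.6]
finger_gap: 94.2
```

Run:
```python
from cell import manip
import numpy as np
s=manip.read_state(); print({k:np.round(s[k],3).tolist() for k in("joints","qd","eef_pos","eef_rot")})
```

```text
{'joints': [-1.2, 1.062, 0.235, 0.003, 1.784, -0.045], 'qd': [0.001, 0.046, -0.002, -0.0, -0.057, 0.0], 'eef_pos': [334.755, -758.527, 247.262], 'eef_rot': [3.081, 0.0, 0.416]}
```

Request:
send_rows:
  series:
    - [[1,0,50,0,0],[1,0,100,0,0]]

```text
clock: 2.8
eef_pos: [340.7, -772.0, 230.6]
eef_rot: [3.047, 0.0, 0.416]
wrist_force: [-0.3, -0.7, 0.1]
finger_gap: 94.1
```

Request:
send_rows:
  series:
    - [[1,0,50,0,0],[1,0,100,0,0]]

```text
clock: 3.0
eef_pos: [346.0, -783.9, 217.3]
eef_rot: [3.015, 0.0, 0.416]
wrist_force: [-0.2, -1.4, -0.2]
finger_gap: 93.8
```

Request:
send_rows:
  series:
    - [[1,0,50,-50,0],[1,0,100,-100,0]]

```text
clock: 3.2
eef_pos: [342.8, -776.6, 265.8]
eef_rot: [2.983, 0.0, 0.416]
wrist_force: [-0.1, -0.4, 1.7]
finger_gap: 94.2
```

Run:
```python
from cell import manip
import numpy as np
s=manip.read_state(); print({k:np.round(s[k],3).tolist() for k in("joints","qd","eef_pos","eef_rot")})
```

```text
{'joints': [-1.2, 1.043, 0.235, 0.007, 1.706, -0.044], 'qd': [-0.004, -0.252, -0.011, 0.003, 0.175, -0.002], 'eef_pos': [342.771, -776.558, 265.823], 'eef_rot': [2.983, 0.0, 0.416]}
```

Repeated calls past the reach limit do add up to a tilt. The plan is to build about 0.6 rad of tilt near azimuth 0 and then pinch the band about 45° off the crown on the robot's side.

```bash
cat >> h.py <<'E'
def state():
    from cell import manip
    s=manip.read_state(); Rt=R.from_euler("xyz",s["eef_rot"]).as_matrix(); return s,np.array(s["eef_pos"]),Rt
def show(s,Rt):
    print(round(s["clock"],2),np.round(s["joints"],3),np.round(s["eef_pos"],1),np.round(s["eef_rot"],3),"F",np.round(s["wrist_force"],1),"gap",round(s["finger_gap"],1)); print("axes x,y,z rows:",np.round(Rt.T,3).tolist())
def delta(Rt,d): return np.round(Rt.T@np.array(d,float),1).tolist()
E
python3 - <<'E'
from h import *
s,p,Rt=state(); show(s,Rt); print(delta(Rt,np.array([745,-20,335])-p))
E
```

```text
3.2 [-1.2    1.043  0.235  0.007  1.706 -0.044] [ 342.8 -776.6  265.8] [2.983 0.    0.416] F [-0.1 -0.4  1.7] gap 94.2
axes x,y,z rows: [[0.915, 0.404, -0.0], [0.399, -0.903, 0.158], [0.064, -0.144, -0.988]]
[673.6, -512.1, -151.8]
```

Request:
send_rows:
  series:
    - [[1,37,-28,-8,2],[1,75,-57,-17,4],[1,112,-85,-25,6],[1,150,-114,-34,8],[1,187,-142,-42,10],[1,224,-171,-51,12],[1,262,-199,-59,14],[1,299,-228,-67,16],[1,337,-256,-76,18],[1,374,-284,-84,20]]

```text
clock: 4.2
eef_pos: [566.8, -355.1, 304.7]
eef_rot: [2.993, -0.055, 0.069]
wrist_force: [0.7, 0.5, 0.4]
finger_gap: 94.0
```

Run:
```python
from h import *
s,p,Rt=state(); show(s,Rt); print(delta(Rt,np.array([745,-20,335])-p))
```

```text
4.2 [-0.581  0.454  1.112 -0.086  1.442  0.93 ] [ 566.8 -355.1  304.7] [ 2.993 -0.055  0.069] F [0.7 0.5 0.4] gap 94.0
axes x,y,z rows: [[0.996, 0.069, 0.055], [0.06, -0.987, 0.148], [0.065, -0.144, -0.987]]
[202.3, -315.5, -66.8]
```

Request:
send_rows:
  series:
    - [[1,25,-39,-8,2],[1,50,-78,-17,4],[1,76,-118,-25,6],[1,101,-157,-34,8],[1,127,-197,-42,10],[1,152,-236,-50,12],[1,178,-276,-59,12],[1,202,-315,-67,12],[1,245,-318,-66,12],[1,290,-321,-63,12]]

```text
clock: 5.2
eef_pos: [796.9, -12.6, 331.2]
eef_rot: [3.009, -0.098, -0.134]
wrist_force: [-0.5, -0.5, 1.0]
finger_gap: 94.0
```

Run:
```python
from h import *
s,p,Rt=state(); show(s,Rt); print(delta(Rt,[100,0,0]),delta(Rt,[70,0,70]))
```

```text
5.2 [-0.015  0.94   0.272 -0.149  1.846  1.65 ] [796.9 -12.6 331.2] [ 3.009 -0.098 -0.134] F [-0.5 -0.5  1. ] gap 94.0
axes x,y,z rows: [[0.986, -0.133, 0.097], [-0.145, -0.981, 0.131], [0.078, -0.144, -0.987]]
[98.6, -14.5, 7.8] [75.9, -1.0, -63.6]
```

Request:
send_rows:
  series:
    - [[1,49,-5,-8,0],[1,98,-11,-17,0],[1,147,-16,-25,0],[1,196,-22,-34,0],[1,245,-27,-42,0],[1,294,-32,-51,0],[1,343,-38,-59,0],[1,392,-43,-68,0],[1,441,-49,-76,0],[1,490,-54,-85,0]]

```text
clock: 6.2
eef_pos: [825.8, -20.7, 291.2]
eef_rot: [3.012, -0.127, -0.131]
wrist_force: [0.2, 0.4, 0.3]
finger_gap: 94.1
```

Run:
```python
from h import *
s,p,Rt=state(); show(s,Rt); print(delta(Rt,[100,0,0]),delta(Rt,[0,0,100]))
```

```text
6.2 [-0.024  1.012  0.236 -0.146  1.78   1.648] [825.8 -20.7 291.2] [ 3.012 -0.127 -0.131] F [0.2 0.4 0.3] gap 94.1
axes x,y,z rows: [[0.983, -0.13, 0.126], [-0.146, -0.981, 0.128], [0.107, -0.144, -0.984]]
[98.3, -14.6, 10.7] [12.6, 12.8, -98.4]
```

Request:
send_rows:
  series:
    - [[1,45,-3,-20,0]]

```text
clock: 6.3
eef_pos: [830.0, -21.5, 298.0]
eef_rot: [3.014, -0.152, -0.127]
wrist_force: [0.6, 0.8, -0.7]
finger_gap: 94.1
```

Request:
send_rows:
  series:
    - [[1,45,-3,-20,0]]

```text
clock: 6.4
eef_pos: [834.0, -22.2, 310.2]
eef_rot: [3.017, -0.185, -0.124]
wrist_force: [-1.0, -0.5, 0.4]
finger_gap: 93.9
```

Request:
send_rows:
  series:
    - [[1,45,-3,-20,0]]

```text
clock: 6.5
eef_pos: [837.3, -22.6, 321.6]
eef_rot: [3.019, -0.214, -0.12]
wrist_force: [0.9, -0.5, -0.2]
finger_gap: 94.2
```

Request:
send_rows:
  series:
    - [[1,90,-6,-40,0],[1,90,-6,-40,0]]

```text
clock: 6.7
eef_pos: [839.2, -22.8, 338.3]
eef_rot: [3.022, -0.248, -0.116]
wrist_force: [1.4, 0.4, -0.4]
finger_gap: 94.0
```

Run:
```python
from h import *
s,p,Rt=state(); show(s,Rt); print(delta(Rt,[100,0,0]),delta(Rt,[0,0,100]))
```

```text
6.7 [-0.027  0.96   0.235 -0.142  1.709  1.639] [839.2 -22.8 338.3] [ 3.022 -0.248 -0.116] F [ 1.4  0.4 -0.4] gap 94.0
axes x,y,z rows: [[0.963, -0.112, 0.245], [-0.144, -0.983, 0.116], [0.228, -0.147, -0.963]]
[96.3, -14.4, 22.8] [24.5, 11.6, -96.3]
```

Request:
send_rows:
  series:
    - [[1,27,-40,-8,0]]

```text
clock: 6.8
eef_pos: [843.9, 8.7, 335.9]
eef_rot: [3.024, -0.266, -0.119]
wrist_force: [0.3, -0.2, -0.7]
finger_gap: 93.7
```

Request:
send_rows:
  series:
    - [[1,27,-40,-8,0]]

```text
clock: 6.9
eef_pos: [847.8, 47.5, 332.1]
eef_rot: [3.027, -0.283, -0.113]
wrist_force: [1.3, -0.3, -1.2]
finger_gap: 93.9
```

Request:
send_rows:
  series:
    - [[1,27,-40,-8,0]]

```text
clock: 7.0
eef_pos: [850.1, 82.3, 330.0]
eef_rot: [3.031, -0.303, -0.11]
wrist_force: [0.2, 0.4, -0.4]
finger_gap: 94.0
```

Request:
send_rows:
  series:
    - [[1,27,-40,-8,0]]

```text
clock: 7.1
eef_pos: [851.3, 114.9, 328.6]
eef_rot: [3.036, -0.324, -0.107]
wrist_force: [0.2, 0.1, 0.3]
finger_gap: 94.1
```

Request:
send_rows:
  series:
    - [[1,47,-14,-2,0]]

```text
clock: 7.2
eef_pos: [859.5, 120.7, 327.5]
eef_rot: [3.043, -0.352, -0.099]
wrist_force: [0.7, 0.1, 0.5]
finger_gap: 93.9
```

Request:
send_rows:
  series:
    - [[1,47,-14,0,0]]

```text
clock: 7.3
eef_pos: [868.9, 119.1, 325.7]
eef_rot: [3.049, -0.38, -0.099]
wrist_force: [-0.5, -0.6, 0.3]
finger_gap: 94.1
```

Request:
send_rows:
  series:
    - [[1,47,-14,2,0]]

```text
clock: 7.4
eef_pos: [878.1, 119.9, 323.7]
eef_rot: [3.055, -0.408, -0.098]
wrist_force: [0.1, 0.6, 0.3]
finger_gap: 93.8
```

Request:
send_rows:
  series:
    - [[1,47,-14,5,0]]

```text
clock: 7.5
eef_pos: [887.6, 121.4, 320.7]
eef_rot: [3.062, -0.436, -0.095]
wrist_force: [0.1, 0.7, -0.6]
finger_gap: 94.0
```

Run:
```python
from h import *
s,p,Rt=state(); show(s,Rt); print(delta(Rt,[100,0,0]),delta(Rt,[0,100,0]),delta(Rt,[0,0,100]))
```

```text
7.5 [ 0.147  1.001  0.235 -0.18   1.499  1.807] [887.6 121.4 320.7] [ 3.062 -0.436 -0.095] F [ 0.1  0.7 -0.6] gap 94.0
axes x,y,z rows: [[0.902, -0.086, 0.423], [-0.128, -0.989, 0.072], [0.412, -0.119, -0.903]]
[90.2, -12.8, 41.2] [-8.6, -98.9, -11.9] [42.3, 7.2, -90.3]
```

Request:
send_rows:
  series:
    - [[1,44,-13,15,0]]

```text
clock: 7.6
eef_pos: [899.9, 121.9, 311.5]
eef_rot: [3.069, -0.464, -0.093]
wrist_force: [-0.1, 0.4, 0.1]
finger_gap: 93.9
```

Request:
send_rows:
  series:
    - [[1,44,-13,16,0]]

```text
clock: 7.7
eef_pos: [911.7, 122.1, 300.1]
eef_rot: [3.075, -0.489, -0.091]
wrist_force: [0.1, 0.2, -0.5]
finger_gap: 94.4
```

Request:
send_rows:
  series:
    - [[1,43,-13,18,0]]

```text
clock: 7.8
eef_pos: [923.2, 122.7, 289.9]
eef_rot: [3.081, -0.515, -0.089]
wrist_force: [-0.5, 0.3, -0.8]
finger_gap: 93.8
```

Request:
send_rows:
  series:
    - [[1,42,-13,19,0]]

```text
clock: 7.9
eef_pos: [934.1, 123.5, 280.2]
eef_rot: [3.087, -0.541, -0.088]
wrist_force: [-1.2, 0.1, 0.2]
finger_gap: 94.1
```

Request:
send_rows:
  series:
    - [[1,42,-13,20,0]]

```text
clock: 8.0
eef_pos: [944.5, 124.4, 271.5]
eef_rot: [3.094, -0.567, -0.086]
wrist_force: [0.5, 0.2, 0.5]
finger_gap: 93.8
```

Request:
send_rows:
  series:
    - [[1,41,-13,21,0]]

```text
clock: 8.1
eef_pos: [954.3, 125.5, 263.5]
eef_rot: [3.1, -0.593, -0.085]
wrist_force: [0.1, -0.1, 0.3]
finger_gap: 93.5
```

Run:
```python
from h import *
s,p,Rt=state(); show(s,Rt); print(delta(Rt,[100,0,0]),delta(Rt,[0,100,0]),delta(Rt,[0,0,100]))
d=Rt[:,2]; print("azim",np.degrees(np.arctan2(d[1],d[0])),"tilt",np.degrees(np.arccos(-d[2])))
# roll about tool z to level the y axis
h=np.cross([0,0,1],d); h/=np.linalg.norm(h); y=-h if Rt[:,1]@h<0 else h
print("roll",np.degrees(np.arctan2(Rt[:,0]@y*-1, Rt[:,1]@y)), delta(Rt,np.array([330,-240,280])-s["eef_pos"]))
```

```text
8.1 [ 0.137  1.096  0.236 -0.173  1.24   1.814] [954.3 125.5 263.5] [ 3.1   -0.593 -0.085] F [ 0.1 -0.1  0.3] gap 93.5
axes x,y,z rows: [[0.826, -0.07, 0.559], [-0.107, -0.994, 0.034], [0.553, -0.088, -0.828]]
[82.6, -10.7, 55.3] [-7.0, -99.4, -8.8] [55.9, 3.4, -82.8]
azim -9.070859504996452 tilt 34.05540493076691
roll 3.4971142721832456 [-481.0, 430.8, -326.6]
```

Request:
send_rows:
  series:
    - [[1,-5,44,-15,0.5],[1,-10,89,-29,1],[1,-15,134,-44,1.5],[1,-21,179,-58,2],[1,-26,224,-73,2.5],[1,-31,268,-87,3],[1,-36,313,-102,3.5],[1,-41,358,-116,3.5],[1,-46,402,-131,3.5]]

```text
clock: 9.0
eef_pos: [799.3, -260.7, 361.5]
eef_rot: [3.141, -0.594, -0.158]
wrist_force: [0.4, -0.5, -1.4]
finger_gap: 94.1
```

Run:
```python
from h import *
s,p,Rt=state(); show(s,Rt); print(delta(Rt,np.array([410,-226,213])-p))
```

```text
9.0 [-0.401  0.618  0.835  0.15   1.113  1.302] [ 799.3 -260.7  361.5] [ 3.141 -0.594 -0.158] F [ 0.4 -0.5 -1.4] gap 94.1
axes x,y,z rows: [[0.818, -0.131, 0.56], [-0.158, -0.987, 0.0], [0.553, -0.089, -0.829]]
[-406.2, 27.1, -95.1]
```

Request:
send_rows:
  series:
    - [[1,-45,3,-11,0],[1,-90,6,-21,0],[1,-135,9,-32,0],[1,-180,12,-42,0],[1,-226,15,-53,0],[1,-271,18,-63,0],[1,-316,21,-74,0],[1,-361,24,-85,0],[1,-406,27,-95,0],[1,-406,27,-95,0]]

```text
clock: 10.0
eef_pos: [407.5, -223.0, 210.1]
eef_rot: [-3.14, -0.591, -0.161]
wrist_force: [-0.1, -0.1, 0.2]
finger_gap: 94.0
```

Run:
```python
from h import *
from cell import manip
import pickle
s,p,Rt=state(); show(s,Rt); c=manip.camera("wrist"); sc=manip.camera("scene"); pickle.dump((s["eef_pos"],s["eef_rot"],c,sc),open("w1.pkl","wb"))
T=c["T_tool_cam"]; print(c["vfov"],c["cx"],c["cy"],np.round(T,3).tolist())
mp=pickle.load(open("muffs.pkl","rb")); M=place(np.array([[0,0,162.],[-45.3,0,147.3]]),*mp); print(M)
print("to grasp",delta(Rt,M[1]+11*Rt[:,2]-p))
cv2.imwrite("pics/w1.png",np.hstack([c["img"][:,:,::-1]]))
```

```text
10.0 [-0.761 -0.161  2.131  0.494  0.729  0.672] [ 407.5 -223.   210.1] [-3.14  -0.591 -0.161] F [-0.1 -0.1  0.2] gap 94.0
axes x,y,z rows: [[0.82, -0.133, 0.557], [-0.159, -0.987, -0.001], [0.55, -0.088, -0.83]]
65.70646984690485 325.1084365588691 199.4630820500001 [[-0.0, -0.959, -0.282, 82.274], [1.0, -0.0, 0.0, 0.348], [-0.0, -0.282, 0.959, -170.608], [0.0, 0.0, 0.0, 1.0]]
[[ 498.59732909 -240.25305219  162.        ]
 [ 453.90275794 -232.87163563  147.3       ]]
to grasp [4.3, 2.4, 89.5]
```

View pics/w1.png

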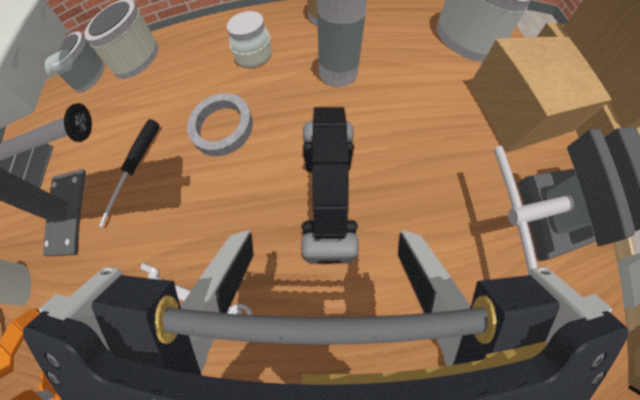

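The wrist view shows the black muffs centred between the open fingers at (330,185), well aligned. The bar's stop disc is at (78,122). I'll triangulate that disc together with its position in the scene view, (318,195).

Run:
```python
from h import *
import pickle
pos,rot,c,sc=pickle.load(open("w1.pkl","rb"))
Rt=R.from_euler("xyz",rot).as_matrix(); W=np.eye(4); W[:3,:3]=Rt; W[:3,3]=pos; C=W@c["T_tool_cam"]
f=200/np.tan(np.radians(c["vfov"]/2))
def wray(uv):
    d=np.array(uv)-[c["cx"],c["cy"]]; r=np.hypot(*d); t=r/f; v=np.array([*(d/r*np.sin(t)),np.cos(t)]); return C[:3,3],C[:3,:3]@v
def wproj(P):
    q=(P-C[:3,3])@C[:3,:3]; t=np.arctan2(np.hypot(q[:,0],q[:,1]),q[:,2]); h=np.hypot(q[:,0],q[:,1]); return np.c_[c["cx"]+f*t*q[:,0]/h,c["cy"]+f*t*q[:,1]/h]
def dark(im,win,th=60):
    x,y,w,h=win; g=im[y:y+h,x:x+w].max(2)<th; k,l,st,ce=cv2.connectedComponentsWithStats(g.astype(np.uint8)); i=1+st[1:,4].argmax(); return ce[i]+[x,y],st[i]
u1,a=dark(c["img"],(60,100,36,45)); u2,b=dark(sc["img"],(309,185,18,20),75); print(u1,a,u2,b)
def tri(u1,u2):
    (o1,d1),(o2,d2)=wray(u1),ray(u2,sc); A=np.c_[d1,-d2]; t=np.linalg.lstsq(A,o2-o1,rcond=None)[0]; p,q=o1+t[0]*d1,o2+t[1]*d2; return (p+q)/2,np.linalg.norm(p-q)
print("stop",tri(u1,u2)); print(tri((78,122),(318,195)))
st=pickle.load(open("stand.pkl","rb")); print(st)
a=c["img"][:,:,::-1].copy()[0:280,0:260]; a=cv2.resize(a,None,fx=2,fy=2,interpolation=2)
s=sc["img"][90:230,280:410,::-1]; s=cv2.resize(s,None,fx=2,fy=2,interpolation=2); s=cv2.copyMakeBorder(s,0,560-280,0,0,0)
cv2.imwrite("pics/w1c.png",np.hstack([a,s]))
# muffs check: crown projects
print(wproj(place(np.array([[0,0,170.],[-83,0,78],[83,0,78]]),*pickle.load(open("muffs.pkl","rb")))))
```

```text
Traceback (most recent call last):
ValueError: attempt to get argmax of an empty sequence
```

```bash
cat > w.py <<'E'
from h import *
import pickle
class Wrist:
    def __init__(s,pos,rot,c):
        W=np.eye(4); W[:3,:3]=R.from_euler("xyz",rot).as_matrix(); W[:3,3]=pos; s.C=W@c["T_tool_cam"]; s.c=c; s.f=200/np.tan(np.radians(c["vfov"]/2))
    def ray(s,uv):
        d=np.array(uv,float)-[s.c["cx"],s.c["cy"]]; r=np.hypot(*d); t=r/s.f; v=np.array([*(d/r*np.sin(t)),np.cos(t)]); return s.C[:3,3],s.C[:3,:3]@v
    def proj(s,P):
        q=(P-s.C[:3,3])@s.C[:3,:3]; h=np.hypot(q[:,0],q[:,1]); t=np.arctan2(h,q[:,2]); return np.c_[s.c["cx"]+s.f*t*q[:,0]/h,s.c["cy"]+s.f*t*q[:,1]/h]
def tri(r1,r2):
    (o1,d1),(o2,d2)=r1,r2; t=np.linalg.lstsq(np.c_[d1,-d2],o2-o1,rcond=None)[0]; p,q=o1+t[0]*d1,o2+t[1]*d2; return ((p+q)/2).round(1),np.linalg.norm(p-q).round(1)
def dark(im,win,th):
    x,y,w,h=win; g=im[y:y+h,x:x+w].max(2)<th; k,l,st,ce=cv2.connectedComponentsWithStats(g.astype(np.uint8)); i=1+st[1:,4].argmax(); return ce[i]+[x,y],st[i]
E
python3 - <<'E'
from w import *
pos,rot,c,sc=pickle.load(open("w1.pkl","rb")); cs=pickle.load(open("cs.pkl","rb"))["scene"]
w=Wrist(pos,rot,c)
u1,a=dark(c["img"],(60,98,36,48),75); u2,b=dark(cs["img"],(309,185,18,20),95); print(u1,a,u2,b)
print("stop",tri(w.ray(u1),ray(u2,cs)))
a=cv2.resize(c["img"][:280,:260,::-1],None,fx=2,fy=2,interpolation=2)
s=cv2.resize(cs["img"][90:230,280:400,::-1],None,fx=2,fy=2,interpolation=2); s=cv2.copyMakeBorder(s,0,280,0,0,0)
cv2.imwrite("pics/w1c.png",np.hstack([a,s]))
print(w.proj(place(np.array([[0,0,170.],[-83,0,78],[83,0,78]]),*pickle.load(open("muffs.pkl","rb")))))
E
```

```text
[ 77.25897436 122.31282051] [  4   6  27  37 780] [319.14634146 194.97560976] [ 5  6  9 10 41]
stop (array([543. , -20.5, 220.3]), np.float64(1.9))
[[327.7204801  144.23781321]
 [327.00386939 258.72589904]
 [327.2156365  119.0163338 ]]
```

View pics/w1c.png

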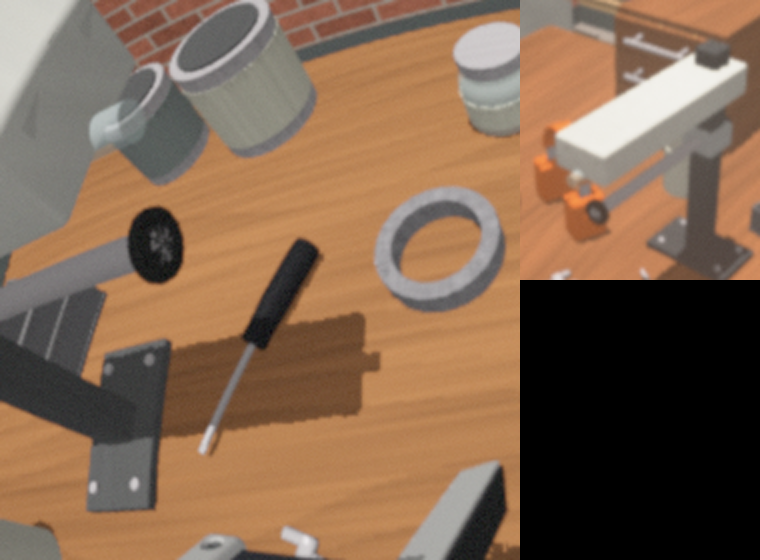

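The stop triangulates to (543, -20.5, 220), so the bar's top is at z≈229. The lamp box fit spans world y from -50 to 250. Next is the grasp.

Request:
send_rows:
  newtons: 45
  series:
    - [[1,2,2,30,0],[1,3,3,60,0],[1,4,3.5,80,0],[1,4,3.5,89,0],[1,4,3.5,89,0],[0.15,4,3.5,89,0],[0.15,4,3.5,89,0],[0.15,4,3.5,89,0],[0.15,4,3.5,89,0],[0.15,4,3.5,89,0]]

```text
clock: 11.1
eef_pos: [463.1, -236.2, 141.0]
eef_rot: [3.141, -0.594, -0.158]
wrist_force: [-0.4, 0.1, -0.2]
finger_gap: 57.8
```

Run:
```python
from w import *
s,p,Rt=state(); show(s,Rt); print("lift",delta(Rt,[0,0,20]),delta(Rt,[0,0,100]))
```

```text
11.1 [-0.686  0.08   2.088  0.597  0.523  0.589] [ 463.1 -236.2  141. ] [ 3.141 -0.594 -0.158] F [-0.4  0.1 -0.2] gap 57.8
axes x,y,z rows: [[0.818, -0.131, 0.56], [-0.158, -0.987, 0.0], [0.552, -0.089, -0.829]]
lift [11.2, 0.0, -16.6] [56.0, 0.0, -82.9]
```

Request:
send_rows:
  newtons: 50
  series:
    - [[0,0,0,0,0],[0,0,0,0,0],[0,0,0,0,0],[0,0,0,0,0],[0,0,0,0,0],[0,0,0,0,0],[0,0,0,0,0]]

```text
clock: 11.8
eef_pos: [463.1, -236.1, 140.6]
eef_rot: [3.141, -0.593, -0.158]
wrist_force: [-0.4, -0.2, 0.7]
finger_gap: 29.5
```

Request:
send_rows:
  series:
    - [[0,3,0,-4,0],[0,6,0,-8,0],[0,11,0,-17,0],[0,11,0,-17,0]]

```text
clock: 12.2
eef_pos: [463.1, -236.4, 162.6]
eef_rot: [3.14, -0.595, -0.158]
wrist_force: [-0.2, -0.0, -2.3]
finger_gap: 29.6
```

Run:
```python
from w import *
from cell import manip
s,p,Rt=state(); show(s,Rt); c=manip.camera("wrist"); print("M",np.round(s["moment"],2)); cv2.imwrite("pics/w2.png",c["img"][:,:,::-1]); pickle.dump((s["eef_pos"],s["eef_rot"],c),open("w2.pkl","wb"))
```

```text
12.2 [-0.686  0.042  2.068  0.548  0.571  0.647] [ 463.1 -236.4  162.6] [ 3.14  -0.595 -0.158] F [-0.2 -0.  -2.3] gap 29.6
axes x,y,z rows: [[0.818, -0.13, 0.561], [-0.158, -0.987, 0.001], [0.554, -0.09, -0.828]]
M [ 0.16  0.52 -0.01]
```

View pics/w2.png

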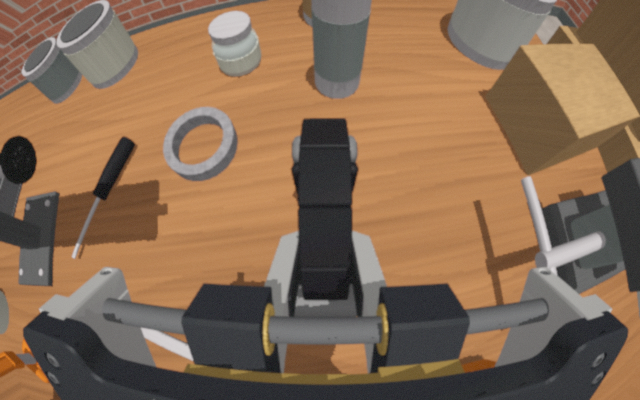

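The band is firmly gripped at a 29.6 mm gap and 2.3 N of weight, and the wrist view shows it level between the fingers. I'll lift it to insertion height clear of the lamp and check its pose.

Request:
send_rows:
  series:
    - [[0,8,0,-12,0],[0,19,-1,-27,0],[0,30,-6,-31,0],[0,45,-18,-32,0],[0,58,-30,-33,0],[0,66,-38,-33,0],[0,71,-43,-33,0],[0,71,-43,-33,0]]

```text
clock: 13.05
eef_pos: [509.7, -199.5, 228.0]
eef_rot: [3.141, -0.593, -0.158]
wrist_force: [-0.1, -0.1, -1.9]
finger_gap: 29.5
```

Run:
```python
from w import *
from cell import manip
s,p,Rt=state(); show(s,Rt); cs={n:manip.camera(n) for n in("scene","top")}; pickle.dump((s["eef_pos"],s["eef_rot"],cs),open("c3.pkl","wb"))
pred=p+[35.4,-4.1,21.4]; print("crown pred",pred)
for n in cs:
    ds=manip.silhouettes("muffs",cs[n]); u=proj(pred[None],cs[n])[0]; print(n,u.round(1),[(np.round(d["rect"]).tolist(),round(d["conf"],2)) for d in ds])
x,y=proj(pred[None]-[0,0,60],cs["scene"])[0].astype(int); im=cs["scene"]["img"][:,:,::-1]
M=[P-[0,0,162] for P in muffs()]
big=cv2.resize(im,None,fx=4,fy=4,interpolation=2)
for P in M:
    q=((proj(place(P,0,0,-.16)+pred,cs["scene"])+.5)*4).astype(np.int32); cv2.polylines(big,[cv2.convexHull(q)],True,(0,0,255),1)
x0=max(0,4*x-380); y0=max(0,4*y-300); cv2.imwrite("pics/c3.png",big[y0:y0+600,x0:x0+800])
```

```text
13.05 [-0.541  0.002  1.938  0.343  0.671  0.976] [ 509.7 -199.5  228. ] [ 3.141 -0.593 -0.158] F [-0.1 -0.1 -1.9] gap 29.5
axes x,y,z rows: [[0.819, -0.13, 0.559], [-0.157, -0.988, 0.0], [0.552, -0.088, -0.829]]
crown pred [ 545.11112749 -203.63024277  249.40020323]
scene [266.9 225.1] [([121.0, 231.0, 54.0, 71.0], 0.93), ([243.0, 219.0, 62.0, 82.0], 0.75), ([286.0, 154.0, 34.0, 59.0], 0.63), ([296.0, 110.0, 101.0, 121.0], 0.23)]
top [401.2 180.3] [([275.0, 231.0, 33.0, 45.0], 0.79), ([434.0, 249.0, 20.0, 51.0], 0.72), ([390.0, 163.0, 18.0, 39.0], 0.57), ([356.0, 151.0, 22.0, 30.0], 0.2)]
```

View pics/c3.png

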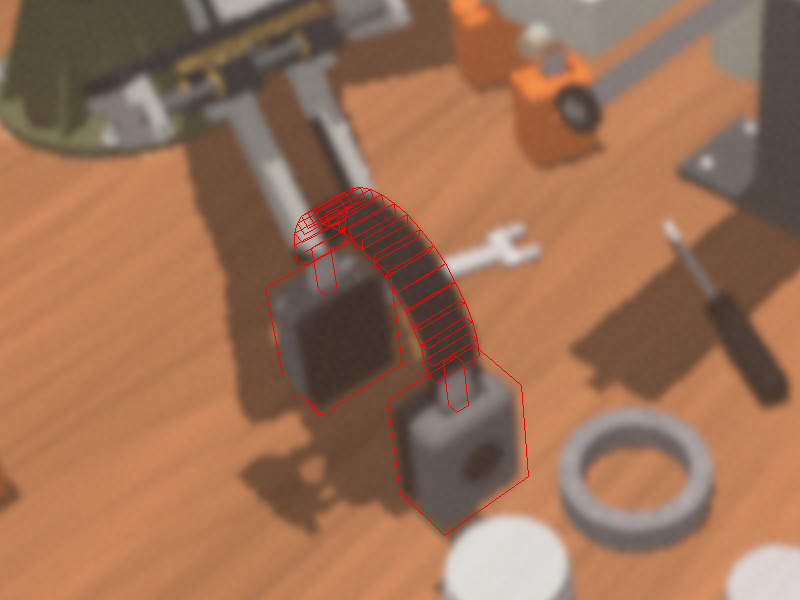

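The drawn model matches the picture: the muffs haven't sagged, the cups are level, and the crown is where predicted. Before inserting, I'll check how much clearance the gripper body has from the lamp.

Run:
```python
from w import *
s,p,Rt=state()
off=Rt.T@np.array([35.4,-4.1,21.4])  # crown in tool frame
g=np.array([[x,y,z] for x in np.linspace(-37.5,37.5,6) for y in np.linspace(-88.5,88.5,8) for z in np.linspace(-89,-260,12)])
for a in(0,-4,-7):
  R2=Rt@R.from_euler("z",a,degrees=True).as_matrix()
  for dx in(0,-8,-12):
    for z in(252,229):
      crown=np.array([545+dx,45,z]); t=crown-R2@off
      P=g@R2.T+t
      # lamp local
      L=(P-[547.,100,0])@R.from_euler("z",-.03).as_matrix()
      b=np.array([40,150,23]); d=np.linalg.norm(np.maximum(abs(L-[0,0,312])-b,0),axis=1); i=d.argmin()
      m=R2@Rt.T@R.from_euler("z",-.16).as_matrix(); print(a,dx,z,"clear",d.min().round(1),"muff yaw",np.degrees(np.arctan2(m[1,0],m[0,0])).round(1),"xz,yz",np.degrees(m[2,:2]).round(1),"tcp delta",delta(Rt,t-p))
```

```text
0 0 252 clear 2.9 muff yaw -9.2 xz,yz [0. 0.] tcp delta [-30.6, -246.2, -24.3]
0 0 229 clear 2.9 muff yaw -9.2 xz,yz [0. 0.] tcp delta [-43.4, -246.2, -5.2]
0 -8 252 clear 10.9 muff yaw -9.2 xz,yz [0. 0.] tcp delta [-37.1, -245.0, -28.7]
0 -8 229 clear 10.9 muff yaw -9.2 xz,yz [0. 0.] tcp delta [-50.0, -245.0, -9.6]
0 -12 252 clear 14.9 muff yaw -9.2 xz,yz [0. 0.] tcp delta [-40.4, -244.3, -30.9]
0 -12 229 clear 14.9 muff yaw -9.2 xz,yz [0. 0.] tcp delta [-53.2, -244.3, -11.8]
-4 0 252 clear 8.0 muff yaw -5.9 xz,yz [-0.1 -2.2] tcp delta [-30.3, -243.3, -24.3]
-4 0 229 clear 8.0 muff yaw -5.9 xz,yz [-0.1 -2.2] tcp delta [-43.2, -243.3, -5.2]
-4 -8 252 clear 16.0 muff yaw -5.9 xz,yz [-0.1 -2.2] tcp delta [-36.9, -242.1, -28.7]
-4 -8 229 clear 16.0 muff yaw -5.9 xz,yz [-0.1 -2.2] tcp delta [-49.7, -242.1, -9.6]
-4 -12 252 clear 20.0 muff yaw -5.9 xz,yz [-0.1 -2.2] tcp delta [-40.2, -241.4, -30.9]
-4 -12 229 clear 20.0 muff yaw -5.9 xz,yz [-0.1 -2.2] tcp delta [-53.0, -241.4, -11.8]
-7 0 252 clear 11.8 muff yaw -3.4 xz,yz [-0.2 -3.9] tcp delta [-30.1, -241.2, -24.3]
-7 0 229 clear 11.8 muff yaw -3.4 xz,yz [-0.2 -3.9] tcp delta [-42.9, -241.2, -5.2]
-7 -8 252 clear 19.8 muff yaw -3.4 xz,yz [-0.2 -3.9] tcp delta [-36.6, -239.9, -28.7]
-7 -8 229 clear 19.8 muff yaw -3.4 xz,yz [-0.2 -3.9] tcp delta [-49.5, -239.9, -9.6]
-7 -12 252 clear 23.8 muff yaw -3.4 xz,yz [-0.2 -3.9] tcp delta [-39.9, -239.3, -30.9]
-7 -12 229 clear 23.8 muff yaw -3.4 xz,yz [-0.2 -3.9] tcp delta [-52.7, -239.3, -11.8]
```

Request:
send_rows:
  series:
    - [[0,-5,3,-7,-2],[0,-9,-26,-10,-4],[0,-13,-57,-13,-4],[0,-17,-88,-15,-4],[0,-21,-119,-18,-4],[0,-25,-150,-21,-4],[0,-29,-181,-23,-4],[0,-33,-212,-26,-4],[0,-36,-234,-28,-4],[0,-37,-242,-29,-4]]

```text
clock: 14.25
eef_pos: [501.1, 47.9, 231.0]
eef_rot: [3.095, -0.591, -0.073]
wrist_force: [0.2, -0.1, -2.1]
finger_gap: 29.2
```

Run:
```python
from w import *
from cell import manip
s,p,Rt=state(); show(s,Rt); 
R0=R.from_euler("xyz",[3.141,-.593,-.158]).as_matrix(); off=R0.T@np.array([35.4,-4.1,21.4]); cr=p+Rt@off; print("crown",cr.round(1))
sc=manip.camera("scene"); 
print("down10",delta(Rt,[0,0,-10]),"x+4",delta(Rt,[4,0,0]),"z 20",delta(Rt,[4,0,-20]))
big=cv2.resize(sc["img"][:,:,::-1],None,fx=5,fy=5,interpolation=2)
for P in muffs():
    q=((proj((P-[0,0,162])@(Rt@R0.T@R.from_euler("z",-.16).as_matrix()).T+cr,sc)+.5)*5).astype(np.int32); cv2.polylines(big,[cv2.convexHull(q)],True,(0,0,255),1)
cv2.imwrite("pics/c4.png",big[460:1060,1300:2100])
```

```text
14.25 [ 0.096 -0.104  2.031 -0.233  0.65   1.899] [501.1  47.9 231. ] [ 3.095 -0.591 -0.073] F [ 0.2 -0.1 -2.1] gap 29.2
axes x,y,z rows: [[0.828, -0.061, 0.557], [-0.099, -0.994, 0.039], [0.552, -0.087, -0.829]]
crown [536.7  46.7 252.3]
down10 [-5.6, -0.4, 8.3] x+4 [3.3, -0.4, 2.2] z 20 [-7.8, -1.2, 18.8]
```

View pics/c4.png

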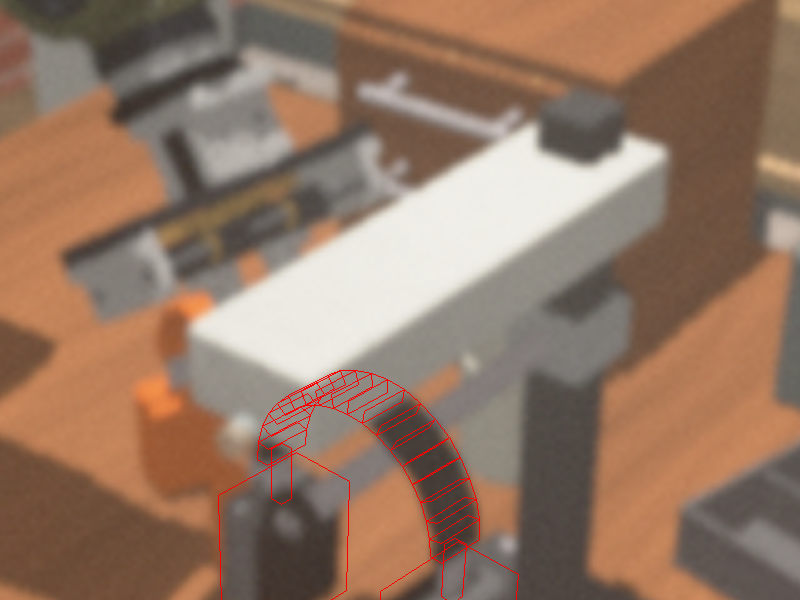

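The muffs straddle the bar with no contact and sit clear of the lamp. I'll lower them gently and watch the force.

Request:
send_rows:
  series:
    - [[0,-1,0,4,0],[0,-2,-0.5,8,0],[0,-3.4,-0.9,12.2,0],[0,-3.4,-0.9,12.2,0]]

```text
clock: 14.7
eef_pos: [505.2, 45.8, 218.2]
eef_rot: [3.094, -0.59, -0.075]
wrist_force: [0.6, 0.2, -2.1]
finger_gap: 29.0
```

Request:
send_rows:
  series:
    - [[0,-0.6,0,0.8,0],[0,-1.1,-0.1,1.7,0],[0,-1.7,-0.1,2.5,0],[0,-2.2,-0.2,3.3,0],[0,-2.2,-0.2,3.3,0]]

```text
clock: 15.2
eef_pos: [505.3, 46.5, 215.1]
eef_rot: [3.094, -0.592, -0.074]
wrist_force: [0.1, -0.1, -1.9]
finger_gap: 29.2
```

Request:
send_rows:
  series:
    - [[0,-0.6,0,0.8,0],[0,-1.1,-0.1,1.7,0],[0,-1.7,-0.1,2.5,0],[0,-1.7,-0.1,2.5,0]]

```text
clock: 15.6
eef_pos: [505.3, 46.5, 212.0]
eef_rot: [3.094, -0.591, -0.074]
wrist_force: [-0.1, -0.5, -2.0]
finger_gap: 29.2
```

Request:
send_rows:
  series:
    - [[0,-0.6,0,0.8,0],[0,-1.1,-0.1,1.7,0],[0,-1.1,-0.1,1.7,0]]

```text
clock: 15.9
eef_pos: [505.3, 46.5, 210.0]
eef_rot: [3.094, -0.591, -0.074]
wrist_force: [0.0, -0.4, -2.3]
finger_gap: 29.1
```

Crown underside is at about 231 mm. I'll continue in 1 mm steps.

Request:
send_rows:
  series:
    - [[0,-0.6,0,0.8,0],[0,-0.6,0,0.8,0]]

```text
clock: 16.1
eef_pos: [505.4, 46.5, 209.2]
eef_rot: [3.094, -0.592, -0.074]
wrist_force: [0.6, -0.0, -1.5]
finger_gap: 29.3
```

Request:
send_rows:
  series:
    - [[0,-0.6,0,0.8,0],[0,-0.6,0,0.8,0]]

```text
clock: 16.3
eef_pos: [505.5, 46.5, 208.5]
eef_rot: [3.094, -0.593, -0.074]
wrist_force: [0.3, -0.5, 0.5]
finger_gap: 29.2
```

Request:
send_rows:
  series:
    - [[0,-0.6,0,0.8,0],[0,-0.6,0,0.8,0]]

```text
clock: 16.5
eef_pos: [505.7, 46.4, 207.8]
eef_rot: [3.095, -0.593, -0.074]
wrist_force: [0.8, -0.0, 3.0]
finger_gap: 29.4
```

Contact. The force went from -2.1 N (carrying the weight) to +3.0 N. I'll ease back half a millimetre, let it rest, and confirm.

Request:
send_rows:
  series:
    - [[0,0.2,0,-0.4,0],[0,0.2,0,-0.4,0],[0,0.2,0,-0.4,0],[0,0.2,0,-0.4,0],[0,0.2,0,-0.4,0],[0,0.2,0,-0.4,0]]

```text
clock: 17.1
eef_pos: [505.3, 46.4, 207.8]
eef_rot: [3.094, -0.592, -0.074]
wrist_force: [4.2, 0.1, 4.3]
finger_gap: 29.1
```

Run:
```python
from w import *
s,p,Rt=state(); show(s,Rt); print("M",np.round(s["moment"],2))
R0=R.from_euler("xyz",[3.141,-.593,-.158]).as_matrix(); off=R0.T@np.array([35.4,-4.1,21.4]); print("crown",(p+Rt@off).round(1))
```

```text
17.1 [ 0.091 -0.064  2.053 -0.252  0.588  1.92 ] [505.3  46.4 207.8] [ 3.094 -0.592 -0.074] F [4.2 0.1 4.3] gap 29.1
axes x,y,z rows: [[0.827, -0.062, 0.558], [-0.1, -0.994, 0.039], [0.553, -0.088, -0.829]]
M [ 0.06 -0.86  0.09]
crown [541.   45.2 229.2]
```

Request:
send_rows:
  series:
    - [[0,0.7,0,-0.3,0],[0,0.7,0,-0.3,0],[0,0.7,0,-0.3,0],[0,0.7,0,-0.3,0]]

```text
clock: 17.5
eef_pos: [505.4, 46.4, 208.0]
eef_rot: [3.094, -0.591, -0.074]
wrist_force: [0.0, 0.0, 3.5]
finger_gap: 29.2
```

Request:
send_rows:
  series:
    - [[0,0.5,0,-0.7,0],[0,0.5,0,-0.7,0],[0,0.5,0,-0.7,0],[0,0.5,0,-0.7,0],[0,0.5,0,-0.7,0],[0,0.5,0,-0.7,0]]

```text
clock: 18.1
eef_pos: [505.5, 46.4, 208.9]
eef_rot: [3.094, -0.591, -0.074]
wrist_force: [-0.9, 0.5, -1.9]
finger_gap: 29.1
```

Request:
send_rows:
  series:
    - [[0,-0.3,0,0.4,0],[0,-0.3,0,0.4,0],[0,-0.3,0,0.4,0],[0,-0.3,0,0.4,0],[0,-0.3,0,0.4,0]]

```text
clock: 18.6
eef_pos: [505.6, 46.4, 208.6]
eef_rot: [3.094, -0.592, -0.074]
wrist_force: [-1.9, 1.4, 0.3]
finger_gap: 29.2
```

The bar now carries the whole weight (Fz ≈ +0.3 N). I'll hold a moment, soften the grip, then release slowly.

Request:
send_rows:
  newtons: 12
  series:
    - [[0,0,0,0,0],[0,0,0,0,0],[0,0,0,0,0],[0,0,0,0,0],[0,0,0,0,0]]

```text
clock: 19.1
eef_pos: [505.6, 46.4, 208.6]
eef_rot: [3.094, -0.592, -0.074]
wrist_force: [0.0, -0.9, -0.1]
finger_gap: 29.8
```

Request:
send_rows:
  series:
    - [[0.33,0,0,0,0],[0.36,0,0,0,0],[0.4,0,0,0,0],[0.5,0,0,0,0],[0.6,0,0,0,0],[0.7,0,0,0,0],[0.75,0,0,0,0],[0.75,0,0,0,0],[0.75,0,0,0,0],[0.75,0,0,0,0]]

```text
clock: 20.1
eef_pos: [505.6, 46.4, 208.6]
eef_rot: [3.094, -0.592, -0.074]
wrist_force: [0.0, 0.6, 0.2]
finger_gap: 70.7
```

Run:
```python
from w import *
from cell import manip
s,p,Rt=state(); show(s,Rt)
w=manip.camera("wrist"); sc=manip.camera("scene")
a=cv2.resize(w["img"][:,:,::-1],(480,300)); b=cv2.resize(sc["img"][90:240,250:410,::-1],(320,300),interpolation=2)
cv2.imwrite("pics/c5.png",np.hstack([a,b]))
```

```text
20.1 [ 0.091 -0.065  2.051 -0.251  0.591  1.919] [505.6  46.4 208.6] [ 3.094 -0.592 -0.074] F [0.  0.6 0.2] gap 70.7
axes x,y,z rows: [[0.828, -0.062, 0.558], [-0.1, -0.994, 0.039], [0.552, -0.088, -0.829]]
```

View pics/c5.png

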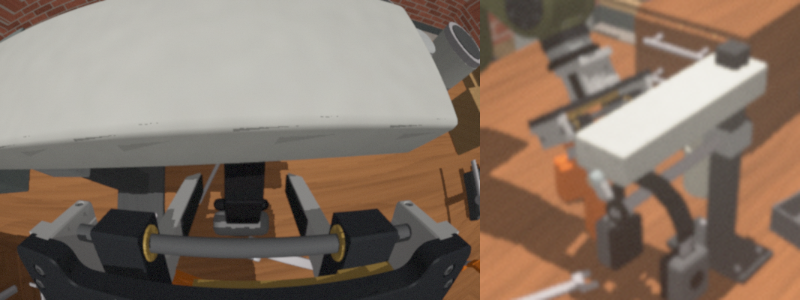

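The band hangs on the bar and both fingers stand clear of it. The wrist view has it centred at (245,190) between the open fingers. I'll withdraw along the tool axis.

Request:
send_rows:
  series:
    - [[0.75,0,0,-8,0],[0.75,0,0,-20,0],[0.75,0,0,-40,0],[0.75,0,0,-60,0],[0.75,0,0,-85,0],[0.75,0,0,-110,0],[0.75,0,0,-130,0],[0.75,0,0,-140,0],[0.75,0,0,-140,0],[0.75,0,0,-140,0]]

```text
clock: 21.2
eef_pos: [428.2, 58.8, 324.2]
eef_rot: [3.094, -0.591, -0.074]
wrist_force: [1.1, -0.8, -0.4]
finger_gap: 70.9
```

Request:
send_rows:
  series:
    - [[0.75,0,0,0,0],[0.75,0,0,0,0],[0.75,0,0,0,0],[0.75,0,0,0,0],[0.75,0,0,0,0],[0.75,0,0,0,0],[0.75,0,0,0,0],[0.75,0,0,0,0],[0.75,0,0,0,0],[0.75,0,0,0,0]]

```text
clock: 22.2
eef_pos: [428.3, 58.8, 324.7]
eef_rot: [3.094, -0.592, -0.074]
wrist_force: [0.3, 0.4, 0.1]
finger_gap: 70.4
```

Run:
```python
from w import *
from cell import manip
s,p,Rt=state(); show(s,Rt)
A=manip.camera("scene"); T=manip.camera("top")
for i in range(7): manip.camera("wrist")
B=manip.camera("scene")
d=np.abs(A["img"].astype(int)-B["img"]).max(2); print("motion diff near muffs",np.percentile(d[150:240,290:400],[50,99,100]),"elsewhere",np.percentile(d[250:390],[50,99,100]))
old=pickle.load(open("cs.pkl","rb"))
for t in("spray_can","jar","mug","screwdriver","wrench","tape_roll","parts_tray"):
    print(t,*[[np.round(x["rect"]).tolist() for x in manip.find_in(t,c)[:1]] for c in(T,)])
b=cv2.resize(B["img"][90:240,260:420,::-1],(427,400),interpolation=2); t=cv2.resize(T["img"][110:260,200:340,::-1],(373,400),interpolation=2)
cv2.imwrite("pics/c6.png",np.hstack([b,t]))
```

```text
22.2 [ 0.157 -0.362  2.011 -0.218  0.935  1.896] [428.3  58.8 324.7] [ 3.094 -0.592 -0.074] F [0.3 0.4 0.1] gap 70.4
axes x,y,z rows: [[0.828, -0.062, 0.558], [-0.1, -0.994, 0.039], [0.552, -0.088, -0.829]]
motion diff near muffs [2. 5. 8.] elsewhere [2. 5. 9.]Traceback (most recent call last):
  File "<stdin>", line 10, in <module>
ValueError: only the last four pictures can be asked about
```

Run:
```python
from w import *
from cell import manip
B=manip.camera("scene"); T=manip.camera("top"); old=pickle.load(open("cs.pkl","rb"))
for n,c in(("scene",B),("top",T)):
    for t in("spray_can","jar","mug","screwdriver","wrench","tape_roll","parts_tray"):
        f=lambda q:[np.round(x["rect"]).astype(int).tolist() for x in manip.find_in(t,q)[:2]]
        print(n,t,f(c))
b=cv2.resize(B["img"][90:240,260:420,::-1],(427,400),interpolation=2); t=cv2.absdiff(T["img"],old["top"]["img"])[100:310,190:510]; t=cv2.resize(t*2,(373,245))
t=cv2.copyMakeBorder(t,0,155,0,0,0)
cv2.imwrite("pics/c6.png",np.hstack([b,t]))
```

```text
scene spray_can [[283, 298, 36, 78], [306, 177, 62, 71]]
scene jar [[353, 306, 32, 43]]
scene mug []
scene screwdriver [[351, 245, 21, 26]]
scene wrench [[253, 226, 55, 24], [300, 109, 98, 123]]
scene tape_roll [[313, 273, 41, 33]]
scene parts_tray [[395, 178, 63, 42]]
top spray_can [[411, 127, 21, 31], [371, 122, 16, 19]]
top jar [[370, 121, 16, 21]]
top mug [[222, 214, 34, 21]]
top screwdriver [[331, 160, 6, 5]]
top wrench [[345, 232, 25, 10]]
top tape_roll [[355, 153, 26, 26]]
top parts_tray [[212, 143, 48, 40], [262, 164, 95, 47]]
```

View pics/c6.png

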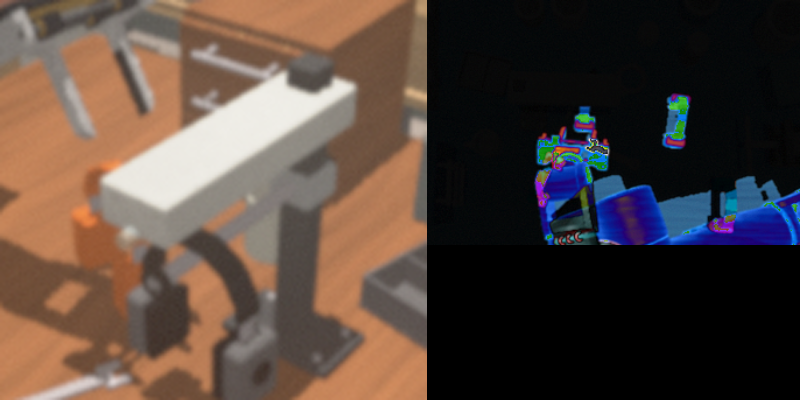

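The muffs hang on the bar with one cup on each side. The top-view difference shows only the arm and the muffs changed, and there is no motion between frames. Handing in.

```bash
python3 -c "
from cell import manip
print(manip.sign_off())"
```

```text
the job is handed in; nothing more can be done
None
```

The black ear defenders are hanging by their headband on the bar, one cup on each side, between the rubber stop and the post. I handed the job in at about 22 s of the 45 s allowed.

- **Tilt:** the rows cannot command a tilt, so I got about 34° by pushing repeatedly past the arm's reach limit. I then pinched the band about 41° off its crown and slid it in from the bar's free end.
- **Setting down:** I lowered it in 1 mm steps. The vertical force went from −2 N (carrying the weight) to contact, and I eased it until the bar carried the weight, about 0 N at the wrist. It rested there for about a second before I let go. On first contact I pressed about 4 N too far, and I backed that off before releasing.
- **Last checks:**
  - Two scene pictures about 0.4 s apart differed only by noise, so the ear defenders are hanging still.
  - The top view compared with the start showed only the arm and the ear defenders changed.
  - The gripper was clear of everything at the end, with no sign of touching the lamp. The smallest gap I worked out, from the fitted lamp position, was about 12 mm.
- **Disagreements:**
  - The lamp box came out centred about 20 mm further along the bar than the bar's own middle. I placed by the triangulated bar end instead.
  - At the end the networks missed the mug in the scene view and gave small, partial boxes for the screwdriver and wrench in the top view. The picture comparison showed none of them had moved.

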